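Light up and open a card chassis

TASK

Take the little clip lamp off the parts bin and clip it onto the top edge of the card chassis's free mounting ear, the one on the side away from the slide catch, with the lamp's head over the chassis. Then try the chassis cover gently by its wire handle before touching the catch: if it is caught, do not force it but let it down and slide the catch's thumb piece back to release it. Swing the cover up to about 60 degrees and finish still holding it open there, because it falls shut if let go; leave the other things on the bench where they are.

Things in the scene. Friction and masses are not known exactly. Their poses are not given: they have to be found in the camera images.
- case: Fixed black steel card chassis, 260 (x) x 220 (y) x 96 mm high. Origin: centre of its underside; x from its front panel (robot side) to its rear, y to its left, z up. Its 34 mm deep front rim is flush with the cover. At each front corner a steel mounting ear, an upright plate, stands out sideways in line with the front panel. Stub aerials 53 mm tall stand on the rear rim.
- ear (a point): Middle of the top edge of the free mounting ear (on the case's +y side, 96 mm above the bench; axes as the case's). The ear is 4 mm thick along x, 36 mm wide along y, and free on both faces; the case's side wall begins 18 mm from here towards -y.
- lamp: Loose 80 g clip lamp: a black sprung clamp like a clothes peg, upright, clipped over the bin wall nearest the robot (4 mm thick). Origin: middle of the mouth, 20 mm above the jaw tips, level with the wall's top at the start; z up, x across the jaws (the way they open), y along the hinge. Jaws 18 mm wide. A wall can enter to 5 mm above the origin. The head is on the -y side.
- lamp_jaw (a joint): Opening angle of the clamp: 0 as clipped on a 4 mm wall, 0.65 fully open. Its two tails, 18 mm wide, rise in a V from 12 to 46 mm above the lamp's origin, 38 mm over the outside at the top. Squeezed together (about 10 N) until parallel, some 12 mm over the outside, they open the jaw tips to about 22 mm; let go, the jaws grip with about 6 N.
- lamp_head (a point): Middle of the lamp's white round head (28 mm across, 13 mm thick), 50 mm to the -y side of the clamp's origin and 28 mm above it.
- cover (a joint): Angle of the black cover (194 mm from hinge to front edge, 198 wide, about 0.35 kg): 0 shut, flush with the case; at most 1.45; grows as its front edge swings up and back. Its weight always shuts it. A hidden pawl may or may not have caught it: if caught it gives 1 mm, then pulls back at about 3 N per mm (never over 30 N); if not, only its weight is felt, 2 to 3 N at the handle.
- handle (a point): Middle of the grip of the cover's steel wire handle: a round bar 8 mm thick and 80 mm long, parallel to the case's y, its centre 34 mm above the cover's top, 22 mm behind the cover's front edge and 172 mm in front of the hinge. Moves with the cover; its axes are the cover's.
- hinge (a point): Middle of the cover's hinge line, which runs along the case's y at the rear of the cover, 94 mm above the bench. With the cover at angle a, the handle's grip is 172 cos(a) - 36 sin(a) mm to the front (-x of the case) and 172 sin(a) + 36 cos(a) mm above it.
- catch: Steel plate of the slide catch, 24 (x) x 62 (y) x 2 mm, fixed on the case's front rim at the corner on the -y side. Origin: centre of its underside; axes as the case's.
- thumb (a joint): Travel of the catch's thumb piece: 0 home (at every start, whether or not the pawl has caught), 0.014 fully back, growing towards -y of the case (outwards, away from the handle). Takes 3 to 6 N and stays where it is left; from 0.010 on the pawl has let go, and it stays let go.
- thumb_top (a point): Middle of the top of the thumb piece, a ribbed steel block 14 (x) x 12 (y) mm that stands 19 mm above the catch plate. Moves with it.
- bin: Fixed open parts bin of grey plastic, 110 (x) x 150 (y) x 65 mm high, walls 4 mm, with small parts lying inside. Origin: centre of its underside; x points away from the wall that carries the lamp.
- carton: Loose bystander: small cardboard box 75 x 95 x 50 mm. Origin: centre of its underside.
- screwdriver: Loose bystander: a screwdriver lying on the bench.
- tape: Loose bystander: a roll of clear tape, 68 mm across, 24 mm high, lying flat. Origin: centre of its underside.
- screw_jar: Loose bystander: a small glass jar with a black cap, 54 mm across, 60 mm high. Origin: centre of its underside.
There are look-alikes about, which are no part of the job. What is shaped like the lamp but green is not meant.

How it is judged:
By the outcome, as a careful person would: the job done as asked, in the order asked, and still so for the second after the job is handed in, while the arm keeps its last pose, push and grip.
It also fails if it takes over 61 s, if anything falls off the work surface, if the arm or the gripper's body presses on something with over 40 N, if the wrist force passes 120 N, or if a joint passes its speed limit or range.

ROBOT

A 7-joint arm with a two-finger parallel gripper is mounted at the origin on the work surface. World frame = base frame: x ahead of the robot, y to its left, z up, the work surface at z = 0. Lengths are in m, angles in rad, forces in N, time in s.
With the tool pointing down it reaches from about 0.425 to 0.875 m from the base axis. Payload 8.4 kg.
Tool frame: the origin (TCP) lies midway between the tips of the shut fingers; the grasp point (between the pads) lies 19 mm behind it; z points along the fingers, y is the direction in which the jaws open and shut (so a half turn about z gives the same grasp; the last joint's range is limited). The gripper opens to 85 mm and grips with 20 to 120 N. Pads are 22 mm wide; open, the fingers measure 114 mm over their backs; the gripper's body (76 mm by 85 mm) begins 54 mm behind the grasp point. The pads swing forward as they close: fully open they stand 13 mm farther back than shut.
Start: joints at [-1.29, 0.333, 0.04, 1.465, -0.013, 1.343, -0.059], TCP at [0.241, 0.604, 0.231] pointing down, gripper open.
Joint ranges: [-2.58, 2.58], [-0.38, 2.09], [-1.3, 1.39], [0.25, 2.4], [-1.5, 4.64], [0.08, 2.09], [-2.65, 2.65]. Speed limits (rad/s): [2.22, 2.22, 2.79, 2.79, 3.14, 3.14, 3.14].

INTERFACE

Orientations are given as a unit quaternion [w, x, y, z].
In Python, from bench import manip, fingers, solve_ik, optics, ticket, monitor gives the robot as it stands. Calls block until the motion is done:
- manip.move_to(position, orientation): joint-space move of the TCP to a pose.
- manip.move_straight(position, v=0.15, orientation=None, stop_force=None): straight line of the TCP; orientation=None keeps the orientation; v is the mean speed in m/s. With stop_force (N) it stops when the force on the tool has changed by that much, and returns True; else False.
- manip.goto_joints(angles): joint-space move.
- fingers.grip(opening, force=None): finger opening in m; force is the grip in N (None keeps the last); returns when the fingers have stopped.
- manip.pause(seconds).
- solve_ik(position, orientation): joint angles nearest the present ones, or None.
- optics.camera(name): name is "side" or "top"; returns a dict with "img" (480x640x3 uint8, blue, green, red), "fx", "fy", "cx", "cy" (pixels), "dist_coeffs" ([k1, k2, p1, p2, k3] as OpenCV has them; the pictures are not rectified), "R" (3x3) and "t" (3): a world point X has camera coordinates R X + t. Camera axes: x right, y down, z forward; pixel columns grow to the right and rows downward; lengths in m; the calibration is good to about 2 mm. A picture is of the moment at which its call begins. There is no depth.
A pose or a line that the arm cannot do raises manip.PlanningError and nothing moves.
- ticket.finish_job(): hands the job in, once; it reports no verdict.
Readings, each from a call of its own:
- monitor.get_t(): time.
- monitor.get_joint_pos(): joint angles.
- monitor.get_joint_velocities(): joint speeds.
- monitor.get_joint_efforts(): joint torques, N m.
- monitor.get_position(): TCP position.
- monitor.get_orientation(): TCP orientation.
- monitor.get_force(): force on the tool from outside, world axes, zero at the start.
- monitor.get_moment(): the same for the moment, N m.
- monitor.get_width(): finger opening in m.
Only numpy, scipy, OpenCV 4.12 (cv2) and the standard library are available. Lean on these libraries where they do the work, as an engineer would, in place of code of your own. Each camera call takes 0.05 s, during which the arm holds its last target. There are 200 camera calls.

## Working session

There is one attempt and no reset: what is moved stays moved. The work goes in short steps, each a Python script; the robot and the scene stay as the last script left them, time stands still between calls to the robot, and variables do not carry over. Pictures are saved under pics/ and viewed, about 8 in all and at most 12, crops included, and the job is handed in when it is done.

```bash
mkdir -p pics; ls; cat > h.py <<'E'
import numpy as np, cv2
from bench import manip, fingers, solve_ik, optics, ticket, monitor
from scipy.spatial.transform import Rotation as Rn
def cam(n):
    c=optics.camera(n); c['K']=np.array([[c['fx'],0,c['cx']],[0,c['fy'],c['cy']],[0,0,1.]]); c['R']=np.array(c['R']);c['t']=np.array(c['t']);c['d']=np.array(c['dist_coeffs'],float);return c
def ray(c,px):
    u=cv2.undistortPoints(np.array([[px]],float),c['K'],c['d'])[0,0]
    return -c['R'].T@c['t'], c['R'].T@np.array([u[0],u[1],1.])
def onplane(c,px,z):
    o,d=ray(c,px); return o+d*(z-o[2])/d[2]
def tri(c1,p1,c2,p2):
    o1,d1=ray(c1,p1);o2,d2=ray(c2,p2)
    s=np.linalg.lstsq(np.stack([d1,-d2],1),o2-o1,rcond=None)[0]
    a=o1+d1*s[0];b=o2+d2*s[1];return (a+b)/2,np.linalg.norm(a-b)
def proj(c,X):
    return cv2.projectPoints(np.array(X,float).reshape(-1,3),cv2.Rodrigues(c['R'])[0],c['t'],c['K'],c['d'])[0][:,0]
def quat(yaw,tilt=0):  # tool down, tool y axis at angle yaw from world +y ; 
    r=Rn.from_euler('z',yaw)*Rn.from_euler('y',tilt)*Rn.from_euler('x',np.pi)
    q=r.as_quat();return [q[3],q[0],q[1],q[2]]
E
python3 - <<'E'
from h import *
for n in('top','side'):
    c=cam(n);cv2.imwrite(f'pics/{n}0.png',c['img'])
    print(n,c['fx'],-c['R'].T@c['t'],c['R'][2])
print(monitor.get_t(),monitor.get_orientation())
E
```

```text
pics
top 551.725724718073 [0.40231016 0.01253702 1.39508668] [ 0.11876548  0.02425977 -0.99262592]
side 435.549094132625 [0.43335562 0.88387126 0.72946775] [ 0.1251761  -0.7990785  -0.58805144]
0.1 [-9.99871304e-05  1.88750035e-01  9.82024899e-01 -7.15855317e-04]
```

View pics/top0.png

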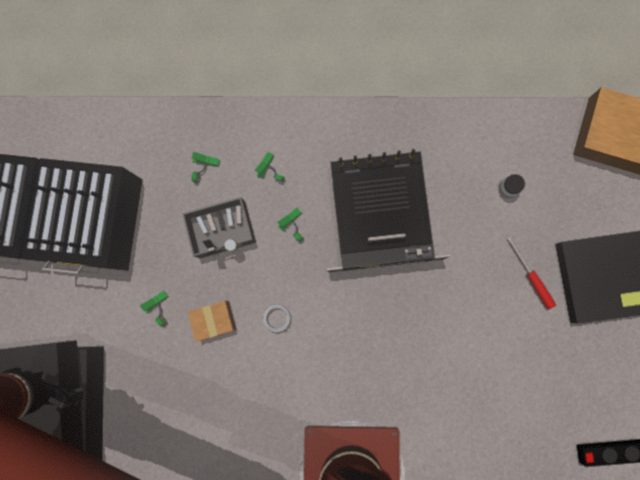

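View pics/side0.png

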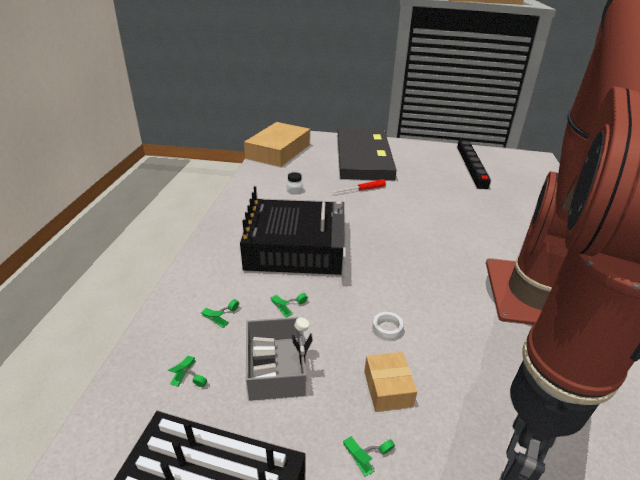

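The top view shows the bin at about (220,228) with the white lamp head at (230,245), and the chassis at about (383,210). The free ear is near (340,268) and the catch near (418,252). I'll enlarge these areas to get corner positions.

```bash
python3 - <<'E'
import cv2,numpy as np
t=cv2.imread('pics/top0.png');s=cv2.imread('pics/side0.png')
def crop(i,x,y,w,h,W,H): 
    o=cv2.resize(i[y:y+h,x:x+w],(W,H),interpolation=cv2.INTER_CUBIC);o=np.clip(o.astype(float)*1.5,0,255).astype(np.uint8)
    k=W//w
    for a in range(0,w,10): cv2.putText(o,str(x+a),(a*k,8),0,.3,(0,255,255)); cv2.line(o,(a*k,8),(a*k,12),(0,255,255))
    for a in range(10,h,10): cv2.putText(o,str(y+a),(0,a*k),0,.3,(0,255,255))
    return o
# four panels 400x300
a=crop(t,180,190,80,60+20,400,400)[:400]
b=crop(t,320,200,133,80,399,240)
A=np.zeros((600,800,3),np.uint8)
A[:400,:400]=crop(t,180,195,80,80,400,400)
A[:400,400:800]=crop(s,240,310,80,80,400,400)
A[400:580,:780]=crop(t,325,225,130,30+0,780,180)
cv2.imwrite('pics/c1.png',A)
B=np.zeros((600,800,3),np.uint8)
B[:360,:780]=crop(t,325,225,130,60,780,360)
B[360:600,:]=crop(s,280,190,100,30,800,240)
cv2.imwrite('pics/c2.png',B)
E
```

```text
(no output)
```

View pics/c1.png

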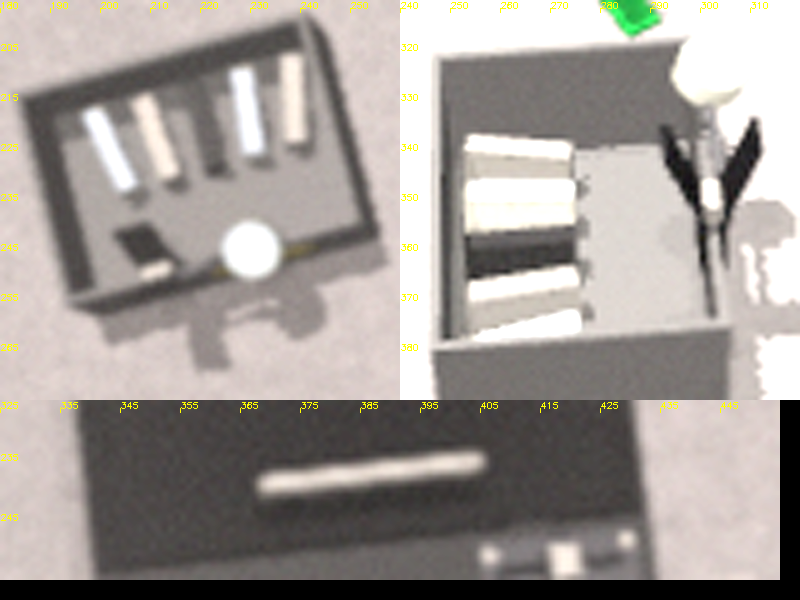

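View pics/c2.png

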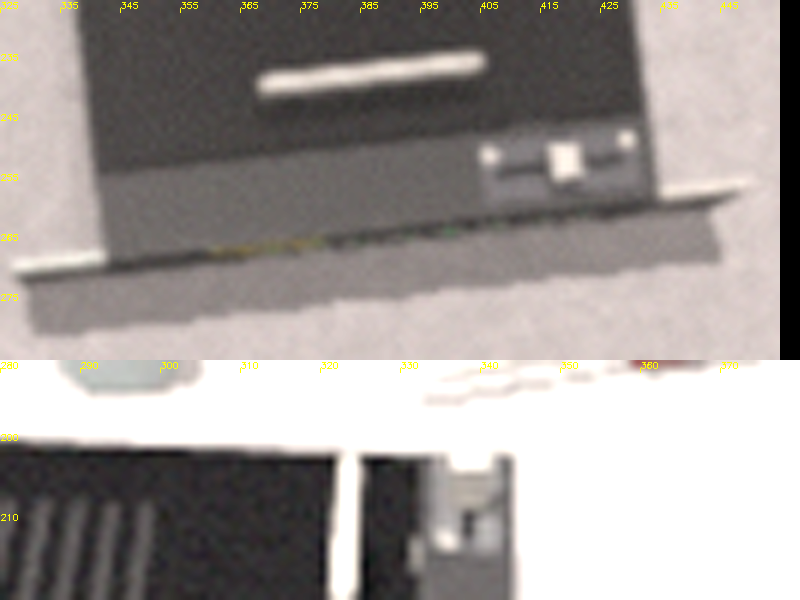

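```bash
python3 - <<'E'
from h import *
t=cam('top');s=cam('side')
h,e=tri(t,(229.8,245.5),s,(302.5,324.5));print('head',h,e)
for p in [(184.5,214.5),(239,200),(255.5,239),(194.5,255.5)]: print('bin top',p,onplane(t,p,.065)[:2])
for p in [(248,322),(305,378),(247,379),(298,318)]: print('bin side',p,onplane(s,p,.065)[:2])
print('dark blob', onplane(t,(209,246),.10)[:2],onplane(t,(209,246),.01)[:2])
print('clampside: tails', onplane(s,(301.5,335),.11),'junction',onplane(s,(302,358),.075))
for n,p,z in[('earL',(327.5,270),.096),('earLin',(342,267.5),.096),('earR',(449,255.5),.096),('hanL',(368,239.5),.130),('hanR',(405,235.5),.130),('thumbtop',(418.8,251.8),.117),('coverFL',(341,253.3),.096),('coverR',(430,245.5),.096)]: print(n,onplane(t,p,z)[:2])
print('handle tri', tri(t,(386.5,237.5),s,(323.2,215)))
E
```

```text
head [0.54606897 0.29305888 0.09153341] 0.0031310488993029125
bin top (184.5, 214.5) [0.62295647 0.41299827]
bin top (239, 200) [0.66016893 0.27977653]
bin top (255.5, 239) [0.56391105 0.2362812 ]
bin top (194.5, 255.5) [0.52210798 0.38404836]
bin side (248, 322) [0.66494126 0.28263197]
bin side (305, 378) [0.52270557 0.39842026]
bin side (247, 379) [0.6261829  0.42018711]
bin side (298, 318) [0.56520767 0.25192952]
dark blob [0.54191915 0.34063114] [0.55162105 0.36343152]
clampside: tails [0.54111233 0.33676591 0.11      ] junction [0.53530318 0.36208372 0.075     ]
earL [0.48806452 0.05861323]
earLin [0.49431632 0.02449117]
earR [ 0.52517926 -0.2268903 ]
hanL [ 0.55720887 -0.03514652]
hanR [ 0.56727145 -0.12029574]
thumbtop [ 0.5311262  -0.15344229]
coverFL [0.52791572 0.02719637]
coverR [ 0.5484338  -0.18259476]
handle tri (array([ 0.56408636, -0.07881864,  0.11490927]), np.float64(0.00012638787173681456))
```

```bash
cat >> h.py <<'E'
LY,CY=0.274,0.125
LAMP=np.array([.534,.342,.065]); EAR=np.array([.4912,.0416,.096])
HAN=np.array([.5622,-.0777,.130]); TH=np.array([.5311,-.1534,.117])
CX=np.array([np.cos(CY),np.sin(CY),0]);CYv=np.array([-np.sin(CY),np.cos(CY),0])
SGN=-1
def q(a,tilt=0):  # tool down, jaws along heading a; tilt about the case y axis (tool back leans to +x)
    r=Rn.from_rotvec(tilt*CYv)*Rn.from_euler('z',a+SGN*np.pi/2)*Rn.from_euler('x',np.pi)
    v=r.as_quat();return [v[3],v[0],v[1],v[2]]
def st(*m): print(*m,'t',round(monitor.get_t(),2),'p',np.round(monitor.get_position(),4),'F',np.round(monitor.get_force(),1),'w',round(monitor.get_width(),4),flush=True)
E
python3 - <<'E'
from h import *
import h
for s in(-1,1):
    h.SGN=s
    for n,p,o in[('lamp',LAMP+[0,0,.1],q(LY)),('ear',EAR+[0,0,.017],q(CY)),('han',HAN-[0,0,.019],q(CY)),('th',TH,q(CY)),]+[(f'open{ti}',HAN+.117*CX+[0,0,.131-.019],q(CY,ti)) for ti in(0,.3,.5)]:
        j=solve_ik(p,o);print(s,n,None if j is None else np.round(j,2))
E
```

```text
-1 lamp [ 0.14  0.58 -1.1   1.55  0.52  1.34  2.41]
-1 ear None
-1 han [-0.88  0.53  1.22  1.85 -0.55  1.15 -2.48]
-1 th [-0.77  0.47  1.23  1.88 -0.49  1.14 -2.38]
-1 open0 [-0.72  0.66  1.21  1.4  -0.61  1.49 -2.55]
-1 open0.3 [-0.54  0.9   1.2   1.09 -0.66  1.87 -2.56]
-1 open0.5 [-0.38  0.97  1.01  0.85 -0.54  2.06 -2.64]
1 lamp [-0.92  0.35  0.36  1.61 -0.13  1.21 -0.27]
1 ear [-0.78  0.12  0.65  2.01 -0.08  1.04  0.04]
1 han [-0.67  0.36  0.89  1.85 -0.31  1.08  0.46]
1 th [-0.63  0.34  0.99  1.88 -0.32  1.09  0.62]
1 open0 [-0.52  0.48  0.8   1.39 -0.34  1.41  0.4 ]
1 open0.3 [-0.38  0.72  0.74  1.08 -0.35  1.78  0.39]
1 open0.5 [-0.28  0.87  0.67  0.84 -0.32  2.02  0.37]
```

```bash
sed -i 's/^SGN=-1/SGN=1/' h.py; python3 - <<'E'
from h import *
fingers.grip(.075,30)
manip.move_to(LAMP+[0,0,.017+.08],q(LY)); st('hover')
print(manip.move_straight(LAMP+[0,0,.017],v=.1,stop_force=8)); st('down')
c=cam('side');cv2.imwrite('pics/s1.png',c['img']); k=c['img'][270:400,220:400]
u=cam('top');k2=u['img'][170:300,160:340]
cv2.imwrite('pics/s1c.png',np.clip(np.vstack([cv2.resize(k,None,fx=2.3,fy=2.3,interpolation=2),cv2.resize(k2,None,fx=2.3,fy=2.3,interpolation=2)])*1.4,0,255))
E
```

```text
hover t 1.95 p [0.5328 0.3443 0.1622] F [0.5 0.4 0.1] w 0.0748
False
down t 2.9 p [0.5345 0.3422 0.0827] F [ 0.5  0.3 -0.3] w 0.0751[ WARN:0@4.888] global loadsave.cpp:1063 imwrite_ Unsupported depth image for selected encoder is fallbacked to CV_8U.
```

View pics/s1c.png

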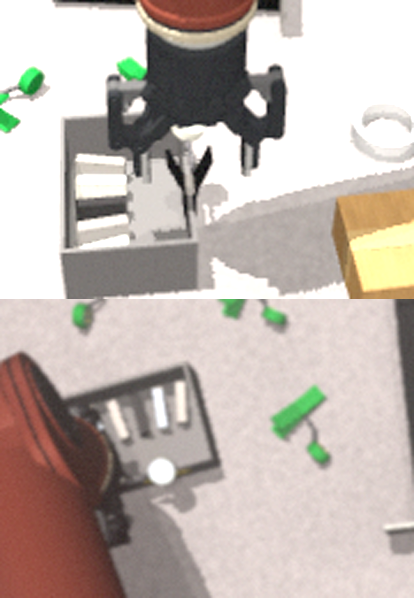

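The fingers straddle the V-shaped tails. In the crop the V's centre is at about 188 and the finger midpoint at about 197, so I'll shift a few mm towards +x and squeeze.

```bash
python3 - <<'E'
from h import *
L=LAMP+[.0040,.001,.017]
manip.move_straight(L,v=.05)
fingers.grip(.030);st('g30')
fingers.grip(.010,30);st('g10')
c=cam('side');k=c['img'][270:400,220:400]
cv2.imwrite('pics/s2.png',np.clip(cv2.resize(k,None,fx=3,fy=3,interpolation=2)*1.4,0,255).astype(np.uint8))
E
```

```text
g30 t 3.75 p [0.5378 0.343  0.0819] F [ 0.5  1.2 -1.7] w 0.0305
g10 t 4.04 p [0.5383 0.3432 0.0823] F [-0.   0.8  1.1] w 0.0117
```

View pics/s2.png

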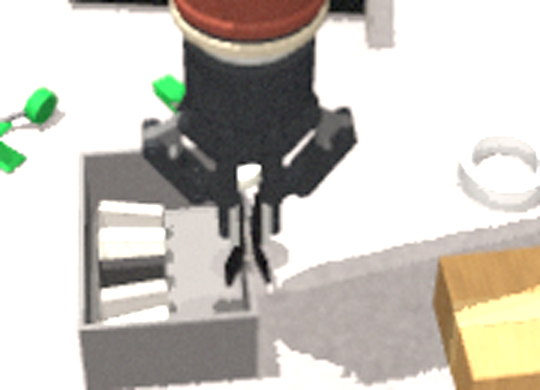

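Squeezed to 11.7 mm, and the jaws are visibly open over the wall. I'll lift the lamp and carry it to above the ear.

```bash
python3 - <<'E'
from h import *
p=np.array(monitor.get_position())
manip.move_straight(p+[0,0,.10],v=.15); st('lift')
manip.move_straight(EAR+[0,0,.017+.07],v=.2,orientation=q(CY)); 
manip.move_straight(EAR+[0,0,.017+.035],v=.1); st('over ear')
c=cam('side');k=c['img'][200:300,300:440]
u=cam('top');k2=u['img'][200:290,290:430]
cv2.imwrite('pics/s3.png',np.clip(np.vstack([cv2.resize(k,None,fx=3,fy=3,interpolation=2),cv2.resize(k2,None,fx=3,fy=3,interpolation=2)])*1.4,0,255).astype(np.uint8))
for i,n in((c,'s'),(u,'t')): cv2.imwrite(f'pics/r3{n}.png',i['img'])
E
```

```text
lift t 4.91 p [0.5377 0.3429 0.1812] F [-0.6  0.3 -1.2] w 0.0118
over ear t 7.08 p [0.4912 0.0417 0.148 ] F [-0.3 -0.1 -0.2] w 0.012
```

View pics/s3.png

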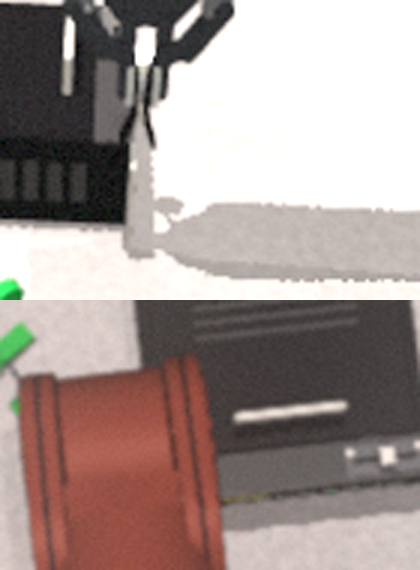

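```bash
python3 - <<'E'
from h import *
c=cam('side');p=np.array(monitor.get_position())
P=[p-.05*CYv+[0,0,.011],EAR,EAR+.018*CYv,p+[0,0,-.017-.02]]
print(np.round(proj(c,P),1), 'px/mm dy', proj(c,[EAR,EAR+.01*CYv,EAR+[0,0,.01]]))
f0=monitor.get_force()
print(manip.move_straight(EAR+[0,0,.0155],v=.05,stop_force=7)); st('on ear')
E
```

```text
[[346.2 217.6]
 [345.2 251. ]
 [345.3 255.5]
 [345.3 245.7]] px/mm dy [[345.16296295 250.95150823]
 [345.21676762 253.45929895]
 [345.40378956 247.63368893]]
True
on ear t 7.92 p [0.4922 0.0417 0.113 ] F [1.4 0.4 3.3] w 0.0118
```

```bash
python3 - <<'E'
from h import *
fingers.grip(.030); st('half')
fingers.grip(.055); st('open')
manip.move_straight(np.array(monitor.get_position())+[0,0,.09],v=.15); st('up')
manip.move_straight(HAN+[0,0,.07],v=.25); st('over handle')
c=cam('side');k=c['img'][180:280,240:440]
u=cam('top');k2=u['img'][200:290,290:490]
cv2.imwrite('pics/s4.png',np.clip(np.vstack([cv2.resize(k,None,fx=3,fy=3,interpolation=2),cv2.resize(k2,None,fx=3,fy=3,interpolation=2)])*1.4,0,255).astype(np.uint8))
E
```

```text
half t 8.23 p [0.4915 0.0416 0.1126] F [ 1.4  0.4 -1.3] w 0.03
open t 8.6 p [0.4914 0.0417 0.1129] F [0.1 1.6 0.2] w 0.055
up t 9.35 p [0.4909 0.0416 0.202 ] F [-0.1  0.2 -1. ] w 0.0553
over handle t 10.06 p [ 0.5615 -0.0772  0.199 ] F [-0.6  0.2 -0.4] w 0.0552
```

View pics/s4.png

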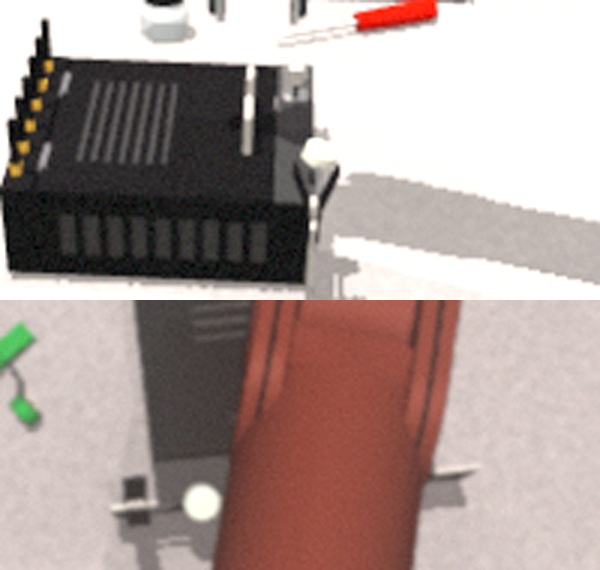

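The lamp is clipped upright on the ear, at top-crop (135,500), with its head over the chassis rim at (202,503). Next I'll check the handle against the side view, grip it and try it gently.

```bash
python3 - <<'E'
from h import *
c=cam('side'); print(np.round(proj(c,[HAN-.04*CYv,HAN+.04*CYv]),1))
print(manip.move_straight(HAN-[0,0,.019],v=.12,stop_force=10)); st('down')
fingers.grip(.004,40); st('grip')
p=np.array(monitor.get_position()); f0=np.array(monitor.get_force())
for i in range(1,5):
    a=.0015*i/.172
    hit=manip.move_straight(p+[0,0,.172*a]+.036*a*CX,v=.02,stop_force=14)
    st(hit,i)
    if hit: break
E
```

```text
[[324.4 202.6]
 [323.6 218.7]]
False
down t 11.1 p [ 0.5627 -0.0778  0.1117] F [-0.  -0.3  0.8] w 0.0553
grip t 11.6 p [ 0.566  -0.0772  0.1124] F [14.7  0.3 -5.6] w 0.0061
True 1 t 11.88 p [ 0.5662 -0.0772  0.1132] F [ 1.9 -0.4 -3. ] w 0.0064
```

```bash
python3 - <<'E'
from h import *
p=np.array(monitor.get_position()); st('base')
for i in range(1,6):
    a=.0015*i/.172
    hit=manip.move_straight(p+[0,0,.172*a]+.036*a*CX,v=.02,stop_force=12)
    manip.pause(.1); st(hit,i)
    if monitor.get_force()[2]<-11: break
c=cam('side');k=c['img'][180:280,270:400]
cv2.imwrite('pics/s5.png',np.clip(cv2.resize(k,None,fx=5,fy=5,interpolation=2)*1.8,0,255).astype(np.uint8))
E
```

```text
base t 11.88 p [ 0.5662 -0.0772  0.1132] F [ 1.9 -0.4 -3. ] w 0.0064
False 1 t 12.22 p [ 0.5665 -0.0772  0.1146] F [ 2.3 -0.  -3.3] w 0.0067
False 2 t 12.57 p [ 0.5669 -0.0771  0.1163] F [ 2.4 -0.4 -3.7] w 0.0063
False 3 t 12.93 p [ 0.5672 -0.0771  0.1178] F [ 3.1 -0.1 -3.5] w 0.0064
False 4 t 13.28 p [ 0.5676 -0.077   0.1193] F [ 4.4  0.  -3.5] w 0.0065
False 5 t 13.62 p [ 0.568  -0.077   0.1208] F [ 4.3  0.  -4.7] w 0.0065
```

View pics/s5.png

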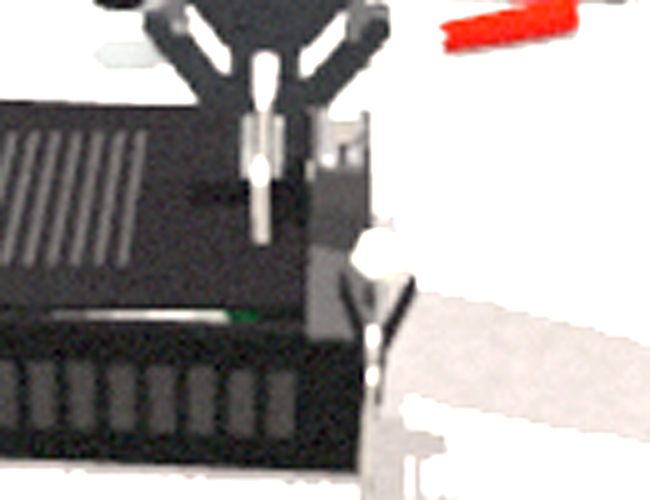

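The cover is rising freely. The force stays at 3–5 N over about 8 mm of travel, and a gap shows at (60–250,316). It isn't caught, so the catch stays untouched and I can swing the cover up along the arc, trimming the radius with force feedback.

```bash
python3 - <<'E'
from h import *
H=np.array([.5657,-.0772,.094])+.172*CX
def bar(a,dr=0):
    f=.172*np.cos(a)-.036*np.sin(a);u=.172*np.sin(a)+.036*np.cos(a)
    r=(-f*CX+[0,0,u]); return H+r*(1+dr/np.linalg.norm(r)),r/np.linalg.norm(r)
def tcp(a,dr):
    b,r=bar(a,dr);ti=.3*a/1.047
    d=-np.array([0,0,np.cos(ti)])-np.sin(ti)*CX
    return b+.019*d,q(CY,ti)
dr=0
for a in np.radians([5,10,15,20,25,30,35,40,45,50,55,60]):
    P,o=tcp(a,dr)
    hit=manip.move_straight(P,v=.07,orientation=o,stop_force=22)
    F=np.array(monitor.get_force());Fr=F@bar(a)[1]
    dr+=np.clip(Fr/4000*.4,-.002,.002)
    st(round(np.degrees(a)),hit,'Fr',round(Fr,1),'dr',round(dr*1000,1))
    if hit: break
for n in('side','top'): cv2.imwrite(f'pics/e_{n}.png',cam(n)['img'])
E
```

```text
5 False Fr -3.8 dr -0.4 t 13.93 p [ 0.5688 -0.0769  0.1257] F [ 2.7  0.1 -4.5] w 0.0062
10 False Fr 0.3 dr -0.4 t 14.29 p [ 0.5731 -0.0763  0.1397] F [-0.8 -0.9 -1.6] w 0.0069
15 False Fr 3.2 dr -0.0 t 14.66 p [ 0.5787 -0.0757  0.1537] F [-4.6 -0.6 -2. ] w 0.0065
20 False Fr 4.3 dr 0.4 t 15.03 p [ 0.5857 -0.0748  0.1676] F [-5.5  0.2 -0.6] w 0.0062
25 False Fr 6.1 dr 1.0 t 15.39 p [ 0.5938 -0.0738  0.1807] F [-6.3 -1.3  1.7] w 0.0065
30 False Fr 2.5 dr 1.3 t 15.76 p [ 0.6028 -0.0727  0.1929] F [-3.7 -0.1 -0.4] w 0.0061
35 False Fr 0.5 dr 1.3 t 16.12 p [ 0.6127 -0.0714  0.2039] F [-1.9 -2.3 -1.3] w 0.0065
40 False Fr 2.9 dr 1.6 t 16.49 p [ 0.6237 -0.0701  0.2144] F [-3.6 -1.3  0.7] w 0.0061
45 False Fr 4.9 dr 2.1 t 16.86 p [ 0.6357 -0.0686  0.2239] F [-4.  -2.4  3. ] w 0.0062
50 False Fr 3.7 dr 2.5 t 17.23 p [ 0.6483 -0.067   0.2323] F [-3.1 -2.2  2.4] w 0.0061
55 False Fr 0.8 dr 2.5 t 17.59 p [ 0.6615 -0.0654  0.2393] F [-2.2 -3.3 -0.3] w 0.0062
60 False Fr 2.5 dr 2.8 t 17.96 p [ 0.6756 -0.0638  0.2453] F [-2.4 -3.   1.7] w 0.0059
```

View pics/e_side.png

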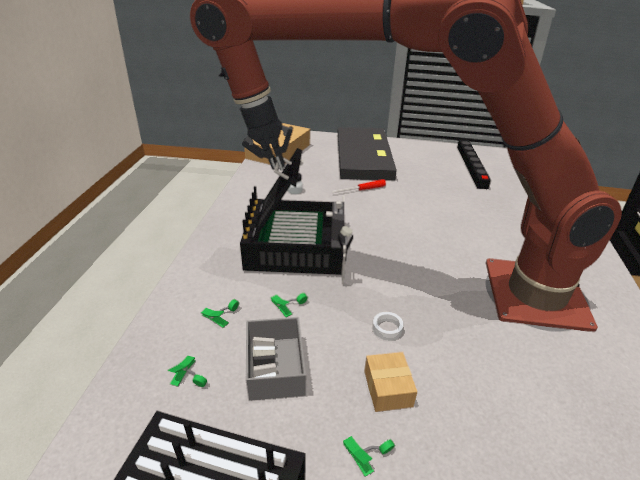

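The side view shows the cover held open from its hinge near (250,228) to its tip near (299,151). The lamp is upright on the ear at (347,235) and the other things haven't moved. One quick angle check, then I'll hand in.

```bash
python3 - <<'E'
from h import *
H=np.array([.5657,-.0772,.094])+.172*CX
c=cam('side')
for d in(50,55,60,65,70):
    a=np.radians(d);print(d,np.round(proj(c,[H+.099*s*CYv-.194*np.cos(a)*CX+[0,0,.194*np.sin(a)] for s in(1,-1)]),1).tolist())
p=np.array(monitor.get_position());manip.pause(.5);st('hold',np.round(np.array(monitor.get_position())-p,4))
cv2.imwrite('pics/f.png',np.clip(cv2.resize(c['img'][140:270,230:370],None,fx=4,fy=4,interpolation=2)*1.6,0,255).astype(np.uint8))
E
```

```text
50 [[302.0, 190.4], [307.0, 154.0]]
55 [[296.1, 186.2], [302.0, 150.2]]
60 [[289.8, 182.4], [296.6, 146.9]]
65 [[283.0, 179.1], [290.9, 143.9]]
70 [[276.0, 176.3], [284.9, 141.4]]
hold [0. 0. 0.] t 18.61 p [ 0.6754 -0.0637  0.2453] F [-2.8 -4.2  0.4] w 0.006
```

View pics/f.png

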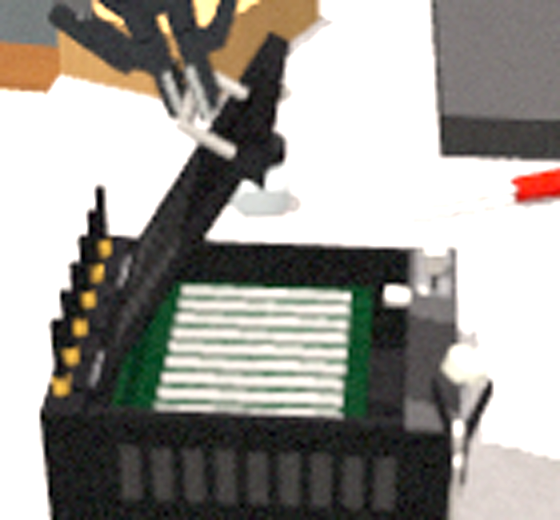

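```bash
python3 - <<'E'
from h import *
ticket.finish_job(); st('done')
E
```

```text
the job is handed in; nothing more can be done
the job is handed in; nothing more can be done
```

The lamp is clipped on the free ear, the cover is held open at about 60°, and the job is handed in at about 18.6 s of the 61 s allowed.

- **Lamp:** I took it off the bin wall and clipped it upright on the free (+y) ear. The last side picture shows it still there, with its head over the chassis's front rim.
- **Cover:** I tried it gently by the handle. The force stayed at about 3–5 N over 8 mm and a gap opened, so it was not caught and I left the catch alone. I then swung it up along its arc and was still gripping the handle at hand-in.
- **Last checks:** The arm's position puts the cover at 60°, while its corners in the side picture read about 57–58°. The pose did not drift over a 0.5 s hold and the force on the tool was about 5 N. The other things on the bench look undisturbed in the side view.

**What disagreed:**
- The fingers read about 6 mm on the 8 mm bar. I took this as the pads giving, and they showed no sign of slipping.
- The handle was about 3.5 mm farther in x than I had measured. That gave a brief 15 N side force as the fingers closed on it, which eased once I followed the handle's true position.

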